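# Fit the brake return spring of the shoe-shine brush crank

## Task

Fit the spare return spring to the brake bed of the hand-cranked brush: lift it off its wooden stand, put its hook pin fully down into the hole in the green iron bed, then stretch it along the bed and drop the eye at its other end over the brass post, so that both ends sit flush on the bed and the spring stays stretched by itself when let go. Work gently: feel for the post rather than ramming the spring against the bed or post (a few newtons of touch are enough), never stretch it to more than 175 mm from pin to eye, and leave everything else on the cabinet top alone.

Things in the scene. Friction and masses are not known exactly. Their poses are not given: they have to be found in the camera images.
- bed: Green iron brake bed, fixed: bar 56 x 240 mm, 34 mm high, flat top. Origin: centre of its underside; y runs along the bar from hole end to post end, x across it towards its brush spindle and crank (60 to 137 mm along +x, up to 87 mm high), z up. On its centre line a brass post, 8 mm diameter, tapering to 4.4 mm over its top 3 mm, stands 10 mm above the top; see slot.
- hole (a point): Mouth of the round hole for the hook pin, in the bed's top face on its centre line, 85 mm from its middle towards -y: 11.5 mm in diameter, 1.5 mm chamfer, through the bed (34 mm deep). Axes as the bed's.
- slot (a point): Middle of the slot in the bed's top in which the post is clamped, 150 mm from the hole along +y. The post itself is not measured: it stands rigid on the centre line anywhere from 9 mm nearer to 9 mm farther from the hole than this point, and must be seen or felt, e.g. by sliding the spring's eye block along the bed until its end face meets the post.
- stand: Dark wooden stand, fixed, 56 x 190 x 34 mm high, that holds the spare spring flat on its top, hook pin in a loose 16 mm hole. Origin: centre of its underside; its y axis runs along its length.
- spring: Hook end of a tension spring with alloy ends (0.13 kg in all). Block 24 x 24 x 12 mm high; from the middle of its underside a hook pin, 8 mm diameter, tapered to 3 mm at the tip, reaches 30 mm down; straight above it a dark grip tab, 14 mm wide (x), 22 mm along (y), top 48 mm above the underside. Origin: middle of the underside, on the pin's axis; y along the spring to the eye, z up.
- coil: The spring's coil, 13 mm thick, its axis 8 mm above the end blocks' underside; origin at its hook end, y along it. The ends slide straight apart and do not bend: lifting one lifts both, so lift little over the post or the pin comes out. Pin axis to eye centre is 110 mm at rest; it starts to stretch at a pull of 1.5 N, then 0.1 N more per mm (5.5 N at 150 mm).
- hook (a point): Middle of the underside of the spring's hook-end block, on the pin's axis; level with the bed's top at point hole when the pin is fully in. Axes as body spring's.
- eye_hole (a point): Middle of the eye in the spring's other end, at its underside: a vertical through hole, 13.5 mm diameter, in a block 24 mm wide, 12 mm high, reaching from 12 mm beyond this point to 36 mm back towards the hook. Centred 25 mm back stands a dark grip tab, 14 mm wide (x), 22 mm along (y), top 48 mm above the underside. y points along the spring away from the hook, z up.
- tree_a: Cedar shoe tree, bystander, about 62 x 245 x 44 mm; origin at the underside.
- tree_b: Second cedar shoe tree, bystander, same size; origin at the underside.
- dressing: Green glass dressing bottle, bystander, 56 mm diameter, 130 mm high; origin at the middle of its underside.
- welt_brush: Round welt brush standing on its bristles, bystander, 52 mm diameter, 36 mm high; origin at the middle of its underside.
- tin: Red polish tin with brass lid, bystander, 62 mm diameter, 27 mm high; origin at the middle of its underside.
- scraper: Nickel sole scraper with wooden handle lying flat, bystander, about 190 mm long, 16 mm high; origin near its middle at the underside, x towards the blade.
Things that resemble listed ones, but are neither listed nor needed, are in the scene too. Leave any blue or red look-alike of the spring alone.

How it is judged:
On the way, in this order (a step that is already met when the one before it is completed fails the run):
1. the hook pin is fully in the bed's hole (horizontal distance between hook and hole below 0.004 m and z of hook in the frame of hole below 0.004 m), for 0.2 s.
2. with the pin in the hole, the spring is stretched by 25 mm or more (horizontal distance between hook and hole below 0.007 m and distance between hook and eye_hole above 0.135 m), for 0.1 s.
At the end, for the whole second after the job is handed in: Pin in the hole within 4 mm of centred and of flush; eye end within 4 mm of flush with the bed's top, within 6 mm of its centre line, 134 to 166 mm from the hole, held stretched by the post alone; both ends upright within 0.2 rad, released, at rest (all of step 1 and z of eye_hole in the frame of hole between -0.004 and 0.004 m and x of eye_hole in the frame of hole between -0.006 and 0.006 m and y of eye_hole in the frame of hole between 0.134 and 0.166 m and angle between each of spring, eye_hole's own z axis and vertical below 0.2 rad and linear speed of spring below 0.02 m/s); the robot touches nothing.
It fails at once if the spring is pressed or rammed against the bed or post with more than 60 N (contact force between spring and bed above 60 N).
It fails at once if the spring is stretched beyond 175 mm from pin to eye (distance between hook and eye_hole above 0.175 m).
It fails at once if a shoe tree, the bottle, the brush, the tin or the scraper is moved by more than 30 mm (distance of any of tree_a, tree_b, dressing, welt_brush, tin, scraper from where it was at the start of the episode above 0.03 m).
It also fails if it takes over 59 s, if anything falls off the work surface, if the arm or the gripper's body presses on something with over 40 N, if the wrist force passes 120 N, or if a joint passes its speed limit or range.

## Robot

A 7-joint arm with a two-finger parallel gripper is mounted at the origin on the work surface. World frame = base frame: x ahead of the robot, y to its left, z up, the work surface at z = 0. Lengths are in m, angles in rad, forces in N, time in s.
With the tool pointing down it reaches from about 0.425 to 0.825 m from the base axis. Payload 3.6 kg.
Tool frame: the origin (TCP) lies on the centre line of the jaws, within the pads' length; the fingertips stand 25 mm ahead of it and the grasp point (between the pads) lies 6 mm ahead of it; z points along the fingers, y is the line along which they close (so a half turn about z gives the same grasp; the last joint's range is limited). The gripper opens to 93 mm and grips with 3 to 60 N. Pads are 15 mm wide; open, the fingers measure 128 mm over their backs; the gripper's body (75 mm by 188 mm) begins 65 mm behind the grasp point.
Start: joints at [-1.27, 0.615, -0.013, 1.423, 0.008, 1.103, -0.04], TCP at [0.209, 0.616, 0.244] pointing down, gripper open.
Joint ranges: [-3.12, 3.12], [-0.3, 2.06], [-1.34, 1.32], [0.26, 2.42], [-1.36, 4.5], [0.01, 1.98], [-2.84, 2.84]. Speed limits (rad/s): [2.79, 2.79, 3.14, 3.14, 3.14, 3.14, 3.14].

## Interface

Orientations are given as a rotation vector (axis times angle).
In Python, from bench import read_state, camera, camera_params, job_done gives the robot as it stands.
- The arm moves only by the shell command python3 -m pendant 'ROWS' [OPENING] [FORCE]. ROWS is JSON, one flat list of numbers, 6 for each row, row after row: the shift along the tool's x, y, z in m, then the turn, a rotation vector about the tool's x, y, z in degrees. In form: [tx, ty, tz, wx, wy, wz, tx, ty, tz, wx, wy, wz, ...]. A call has 1 to 20 rows; each row is the pose to reach, as a shift and turn from the pose commanded when the call began, along the tool's axes at that moment; what a row does not reach only later rows make up. A row lasts 1/12 s, in which the tool goes at most 41.7 mm and 7.16 degrees, less where a joint would pass 70% of its speed; a pose out of reach is approached as far as the arm can. A call with a gripper value outside its range is refused whole. OPENING is the opening, from 0 (shut) to 1 (fully open), set as the call begins (- or left out, the last holds). The fingers move at their own pace and stop on an object; FORCE is the grip in N (left out, the last holds). Time passes only in rows, so rows that repeat a pose let the fingers close. It gives the time, the measured TCP pose, the force, the opening and the grip force at its end, in the units of the state.
- read_state(): the state, without advancing time (a new reading comes with each control period).
- camera(name): name is "side" or "top"; returns the picture (480x640x3 uint8, blue, green, red); there is no depth.
- camera_params(name): a dict with "camera_matrix" (3x3 intrinsics, pixels), "D" ([k1, k2, p1, p2, k3] as OpenCV has them; the pictures are not rectified), "R" (3x3) and "t" (3): a world point X has camera coordinates R X + t. Camera axes: x right, y down, z forward; pixel columns grow to the right and rows downward; lengths in m; the calibration is good to about 2 mm. A picture is of the moment at which its call begins. camera_params takes no time and is no camera call.
- job_done(): hands the job in; it is judged then, once.
The state is a dict: "t": time; "joint_positions": joint angles; "dq": joint speeds; "tau": joint torques, N m; "position": TCP position; "orientation": TCP orientation; "wrist_force": force on the tool from outside, world axes, zero at the start; "ft_torque": the same for the moment, N m; "gripper_width": finger opening in m; "grip_force": force on a finger pad.
Only numpy, scipy, OpenCV 4.12 (cv2) and the standard library are available. Lean on these libraries where they do the work, as an engineer would, in place of code of your own. Each camera call takes 0.05 s, during which the arm holds its last target. There are 200 camera calls.

## Working session

There is one attempt and no reset: what is moved stays moved. The work goes in short steps, Python scripts to look and compute and a shell command to move; the robot and the scene stay as the last step left them, time stands still between calls to the robot, and variables do not carry over. Pictures are saved under pics/ and viewed, at most 10 in all, crops included, and the job is handed in when it is done.

```bash
mkdir -p pics; ls; python3 - <<'E'
from bench import *
import cv2,json
for n in("side","top"):
    cv2.imwrite(f"pics/{n}0.png",camera(n)); p=camera_params(n); print(n,p)
s=read_state();print(s)
E
```

```text
pics
side {'camera_matrix': array([[542.95537394,   0.        , 318.32794472],
       [  0.        , 542.95537394, 232.43073802],
       [  0.        ,   0.        ,   1.        ]]), 'D': array([-0.13276397,  0.        ,  0.        ,  0.        ,  0.        ]), 'R': array([[ 0.85694027, -0.51504004, -0.01967558],
       [-0.37725584, -0.60076522, -0.70481145],
       [ 0.35118571,  0.61140404, -0.70912177]]), 't': array([-0.4683384 ,  0.25516541,  1.37592024])}
top {'camera_matrix': array([[456.83135618,   0.        , 317.70277969],
       [  0.        , 456.83135618, 237.3349652 ],
       [  0.        ,   0.        ,   1.        ]]), 'D': array([0.00165687, 0.        , 0.        , 0.        , 0.        ]), 'R': array([[ 0.03385228, -0.9994138 , -0.00510707],
       [-0.97514376, -0.03190976, -0.21926333],
       [ 0.21897184,  0.01240269, -0.97565235]]), 't': array([-0.02315053,  0.53755859,  0.98129022])}
{'t': 0.1, 'joint_positions': array([-1.27049151,  0.61581153, -0.01260375,  1.42474112,  0.00806496,
        1.10343462, -0.04041459]), 'dq': array([-8.34641493e-04, -1.79681822e-03, -1.51952116e-03, -2.32041449e-03,
       -2.53856310e-06,  1.26257531e-04,  4.95912044e-04]), 'tau': array([ 1.82270367e-03, -4.60040474e+01,  2.10252707e-01, -1.66244602e+01,
       -6.12298236e-02,  1.69264519e-02,  8.71863631e-05]), 'position': array([0.20843417, 0.61496854, 0.2426033 ]), 'orientation': array([-0.51096283, -3.09937894,  0.0036362 ]), 'wrist_force': array([-0.57869053, -1.08660066, -0.25286307]), 'ft_torque': array([ 0.02900088, -0.00208686, -0.01500391]), 'grip_force': 0.0, 'gripper_width': 0.09336836980029178}
```

View pics/top0.png

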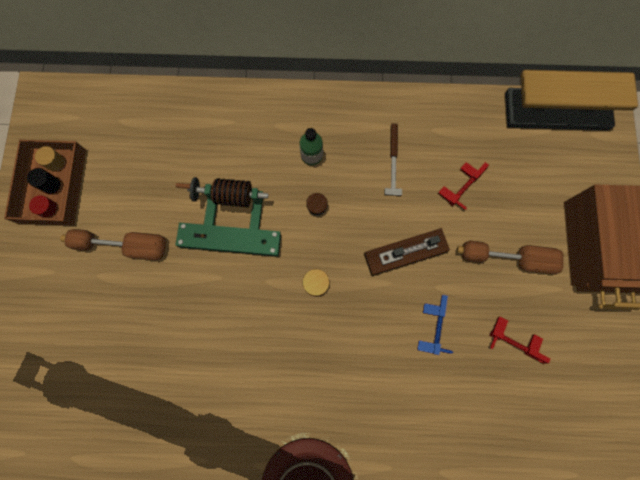

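View pics/side0.png

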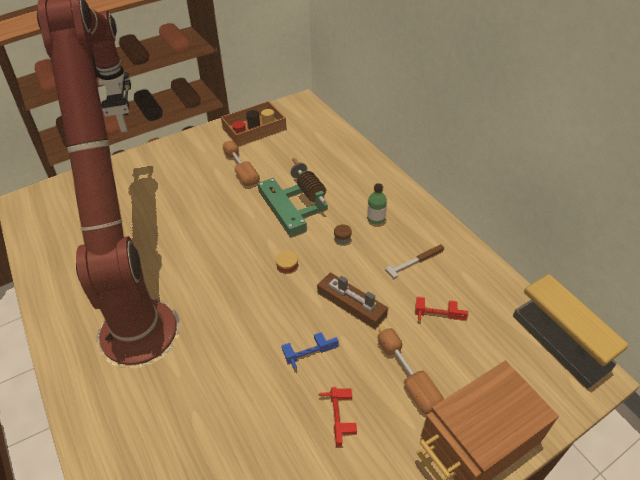

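The candidates for the spring are the grey one on the dark stand at top (408,250), the blue one at (436,325), and the red ones at (463,186) and (520,340). Only the grey one lies on a wooden stand and is neither blue nor red, so it is the one meant. I'll confirm that in an enlarged crop.

```bash
python3 - <<'E'
import cv2,numpy as np
t=cv2.imread("pics/top0.png");s=cv2.imread("pics/side0.png")
z=lambda im,x,y,w,h,W,H:cv2.resize(im[y:y+h,x:x+w],(W,H),interpolation=cv2.INTER_CUBIC)
a=z(t,360,225,100,55,800,440)
cv2.imwrite("pics/c1.png",np.vstack([z(t,358,222,100,37*2-37+0+20,800,456)]))
A=z(t,172,212,114,50,798,350); B=z(s,252,165,84,75,399,250)
C=z(s,312,265,84,52,399,250)
cv2.imwrite("pics/c2.png",np.vstack([A,np.hstack([B,C])]))
E
```

```text
(no output)
```

View pics/c1.png

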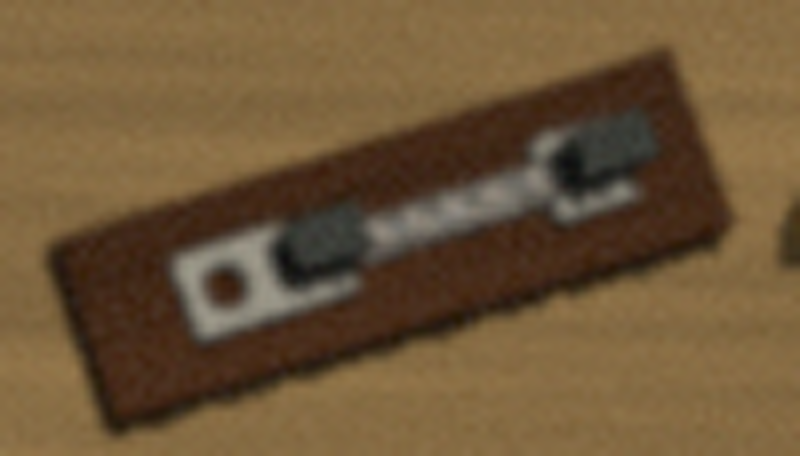

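View pics/c2.png

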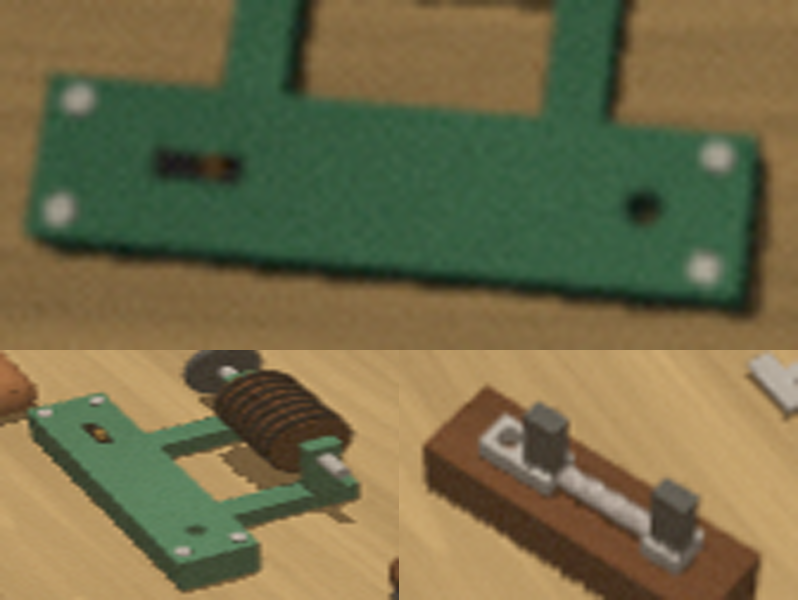

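The crops confirm it: the grey spring lies on the stand, eye at left (c1 228,287) and hook tab at right (c1 618,145). In c2 the bed's hole is at (645,207), the slot spans 155–242 at row 165, and the brass post is near (212,165). Next I'll turn these into positions.

```bash
cat > h.py <<'E'
from bench import *
import cv2,numpy as np
from scipy.optimize import least_squares
from scipy.spatial.transform import Rotation as Ro
P={n:camera_params(n) for n in("top","side")}
def proj(n,X):
    p=P[n]; return cv2.projectPoints(np.atleast_2d(np.float64(X)),cv2.Rodrigues(p["R"])[0],p["t"],p["camera_matrix"],p["D"])[0][:,0]
def ray(n,uv,z):
    p=P[n]; q=cv2.undistortPoints(np.float64([[uv]]),p["camera_matrix"],p["D"])[0,0]
    d=p["R"].T@[*q,1]; c=-p["R"].T@p["t"]; return (c+d*(z-c[2])/d[2])
def crop(pts,off,s): return (np.float64(pts)+.5)/s-.5+off
def fit(obs,x0):  # obs: list (cam, local xyz, uv); pose x,y,yaw
    def f(v):
        R=np.array([[np.cos(v[2]),-np.sin(v[2])],[np.sin(v[2]),np.cos(v[2])]])
        return np.ravel([proj(n,[*(R@l[:2]+v[:2]),l[2]])[0]-uv for n,l,uv in obs])
    r=least_squares(f,x0,loss="soft_l1"); return r.x,r.fun.reshape(-1,2)
def tool(w):  # world point/vector offset and state
    s=read_state(); R=Ro.from_rotvec(s["orientation"]); return s,R
E
cat > m.py <<'E'
from h import *
np.set_printoptions(precision=4,suppress=True)
ct=lambda *p:crop(p,(172,212),7); cs=lambda x,y:crop((x,y-350),(252,165),np.array([4.75,10/3]))
k=lambda *p:crop(p,(358,222),8); ks=lambda x,y:crop((x-399,y-350),(312,265),np.array([4.75,250/52]))
z=.034
o=[("top",(0,-.085,z),ct(645,207)),("top",(.028,.12,z),ct(50,75)),("top",(.028,-.12,z),ct(760,138)),("top",(-.028,-.12,z),ct(745,300)),("top",(-.028,.12,z),ct(30,235)),("top",(0,.065,z),ct(198,165))]
os=[("side",(0,-.085,z),cs(196,530)),("side",(0,.065,z),cs(98,433)),("side",(-.028,.12,z),cs(30,413)),("side",(.028,.12,z),cs(107,394)),("side",(.028,-.12,z),cs(260,543)),("side",(-.028,-.12,z),cs(181,568))]
for q in(o,os,o+os):
    v,r=fit(q,[.5,.2,0]); print("bed",v,"max res",abs(r).max()); 
c,s=np.cos(v[2]),np.sin(v[2]); print("hole",v[:2]+np.array([[c,-s],[s,c]])@[0,-.085])
# spring: origin hook
o=[("top",(0,.110,.046),k(228,287)),("top",(0,.085,.082),k(328,240)),("top",(0,0,.082),k(618,145))]
os=[("side",(0,.110,.046),ks(510,436)),("side",(0,.085,.082),ks(548,413)),("side",(0,0,.082),ks(677,493))]
for q in(o,os,o+os):
    v,r=fit(q,[.5,-.2,.3]); print("spring",v); print(r)
E
python3 m.py
```

```text
bed [ 0.5352  0.2049 -0.0578] max res 0.6536081571505292
bed [ 0.5361  0.2028 -0.066 ] max res 0.6470130200952724
bed [ 0.5356  0.2044 -0.0598] max res 1.031108232158715
hole [0.5305 0.1195]
spring [ 0.536  -0.2658  0.3465]
[[-0.2031  0.19  ]
 [ 0.2387 -0.2361]
 [-0.0398  0.0486]]
spring [ 0.5389 -0.2653  0.3459]
[[ 0.1491 -0.1509]
 [-0.0848  0.3073]
 [-0.0578 -0.137 ]]
spring [ 0.5372 -0.2658  0.3463]
[[-0.1865 -0.323 ]
 [ 0.2532 -0.7625]
 [-0.0319 -0.4654]
 [-0.3228  0.2391]
 [-0.5617  0.7027]
 [-0.5213  0.2714]]
```

```bash
cat >> h.py <<'E'
def go(x,y,z,yaw):
    s,R=tool(0); T=np.column_stack([[np.sin(yaw),-np.cos(yaw),0],[np.cos(yaw),np.sin(yaw),0],[0,0,-1]])
    d=R.inv().apply(np.array([x,y,z])-s["position"]); w=np.degrees((R.inv()*Ro.from_matrix(T)).as_rotvec())
    print("shift",np.round(d,4),"turn",np.round(w,1),"rows>=",round(np.linalg.norm(d)/.0417,1),"t",s["t"],"wf",s["wrist_force"].round(1))
E
python3 -c "
from h import *
go(.50,.15,.24,.9); go(.537,-.266,.2,.346)"
```

```text
Traceback (most recent call last):
  File "h.py", line 21, in go
    d=R.inv().apply(np.array([x,y,z])-s["position"]); w=np.degrees((R.inv()*Ro.from_matrix(T)).as_rotvec())
                                                                            ~~~~~~~~~~~~~~^^^
  File "scipy/spatial/transform/_rotation.pyx", line 1143, in scipy.spatial.transform._rotation.Rotation.from_matrix
ValueError: Non-positive determinant (left-handed or null coordinate frame) in rotation matrix 0: [[ 0.78332691  0.62160997  0.        ]
 [-0.62160997  0.78332691  0.        ]
 [ 0.          0.         -1.        ]].
```

```bash
sed -i 's/\[\[np.sin(yaw),-np.cos(yaw),0\]/[[-np.sin(yaw),np.cos(yaw),0]/' h.py
python3 -c "
from h import *
go(.50,.15,.24,.9); go(.537,-.266,.2,.346)"
```

```text
shift [-0.4254 -0.3468  0.0034] turn [-0.1  0.  19.7] rows>= 13.2 t 0.1 wf [-0.6 -1.1 -0.3]
shift [-0.594  -0.7288  0.0443] turn [-0.1  0.1 51.5] rows>= 22.6 t 0.1 wf [-0.6 -1.1 -0.3]
```

```bash
python3 -m pendant '[-0.425,-0.347,0,0,0,20,-0.425,-0.347,0,0,0,20,-0.425,-0.347,0,0,0,20,-0.425,-0.347,0,0,0,20,-0.425,-0.347,0,0,0,20,-0.425,-0.347,0,0,0,20,-0.425,-0.347,0,0,0,20,-0.425,-0.347,0,0,0,20,-0.425,-0.347,0,0,0,20,-0.425,-0.347,0,0,0,20,-0.425,-0.347,0,0,0,20,-0.425,-0.347,0,0,0,20,-0.425,-0.347,0,0,0,20,-0.594,-0.729,0.044,0,0,51.5,-0.594,-0.729,0.044,0,0,51.5,-0.594,-0.729,0.044,0,0,51.5,-0.594,-0.729,0.044,0,0,51.5,-0.594,-0.729,0.044,0,0,51.5,-0.594,-0.729,0.044,0,0,51.5,-0.594,-0.729,0.044,0,0,51.5]' 0.5; python3 -c "
from h import *
go(.537,-.266,.2,.346)"
```

```text
t: 1.77
position: [0.5238, -0.1339, 0.2131]
orientation: [-1.806, -2.57, 0.0]
wrist_force: [-0.0, 0.0, 0.9]
gripper_width: 0.0467
grip_force: 0.0
shift [-0.1287 -0.0324  0.013 ] turn [-0. -0. -0.] rows>= 3.2 t 1.7667 wf [-0.   0.   0.9]
```

```bash
python3 -m pendant '[-0.129,-0.032,0.08,0,0,0,-0.129,-0.032,0.08,0,0,0,-0.129,-0.032,0.08,0,0,0,-0.129,-0.032,0.08,0,0,0,-0.129,-0.032,0.08,0,0,0,-0.129,-0.032,0.1,0,0,0,-0.129,-0.032,0.12,0,0,0,-0.129,-0.032,0.132,0,0,0,-0.129,-0.032,0.138,0,0,0,-0.129,-0.032,0.138,0,0,0,-0.129,-0.032,0.138,0,0,0]'; python3 -m pendant '[0,0,0,0,0,0,0,0,0,0,0,0,0,0,0,0,0,0,0,0,0,0,0,0,0,0,0,0,0,0,0,0,0,0,0,0]' 0 40;python3 -c "
from h import *
go(.537,-.266,.075,.346)"
```

```text
t: 2.68
position: [0.5381, -0.2643, 0.0759]
orientation: [1.806, 2.57, 0.0]
wrist_force: [0.2, 0.1, 0.7]
gripper_width: 0.0465
grip_force: 0.0
t: 3.18
position: [0.5377, -0.2646, 0.0759]
orientation: [1.807, 2.57, -0.0]
wrist_force: [-0.5, 0.8, 0.5]
gripper_width: 0.0139
grip_force: 40.0
shift [-0.001  -0.0012  0.0009] turn [ 0.  0. -0.] rows>= 0.0 t 3.1833 wf [-0.5  0.8  0.5]
```

```bash
python3 -m pendant '[0,0,-0.015,0,0,0,0,0,-0.04,0,0,0,0,0,-0.07,0,0,0,0,0,-0.1,0,0,0,0,0,-0.1,0,0,0,0,0,-0.1,0,0,0]'; python3 -c "
from h import *
go(.5305,.1195,.176,-.06)"
```

```text
t: 3.68
position: [0.5385, -0.265, 0.1771]
orientation: [1.805, 2.567, 0.001]
wrist_force: [-0.5, -0.2, -2.8]
gripper_width: 0.0137
grip_force: 40.0
shift [0.3645 0.1226 0.0005] turn [ 0.2  0.1 23.2] rows>= 9.2 t 3.6833 wf [-0.5 -0.2 -2.8]
```

```bash
python3 -m pendant '[0.04,0.013,0,0,0,3,0.08,0.027,0,0,0,6,0.115,0.039,0,0,0,9,0.15,0.05,0,0,0,12,0.185,0.062,0,0,0,14,0.22,0.074,0,0,0,16,0.255,0.086,0,0,0,18,0.29,0.098,0,0,0,20,0.32,0.108,0,0,0,21.5,0.345,0.116,0,0,0,22.5,0.36,0.121,0,0,0,23.2,0.3645,0.1226,0,0,0,23.2,0.3645,0.1226,0,0,0,23.2,0.3645,0.1226,0,0,0,23.2]'; python3 - <<'E'
from h import *
go(.5305,.1195,.176,-.06)
t=camera("top");s=camera("side")
cv2.imwrite("pics/t1.png",t);cv2.imwrite("pics/s1.png",s)
z=lambda im,x,y,w,h,W,H:cv2.resize(im[y:y+h,x:x+w],(W,H),interpolation=cv2.INTER_CUBIC)
cv2.imwrite("pics/c3.png",np.hstack([z(t,160,150,140,200,420,600),z(s,235,120,95,150,380,600)]))
E
```

```text
t: 4.85
position: [0.5292, 0.1184, 0.1747]
orientation: [2.288, 2.153, -0.004]
wrist_force: [0.3, 0.3, -1.2]
gripper_width: 0.0135
grip_force: 40.0
shift [ 0.0012  0.0012 -0.0013] turn [-0.1  0.1 -0. ] rows>= 0.1 t 4.85 wf [ 0.3  0.3 -1.2]
```

View pics/c3.png

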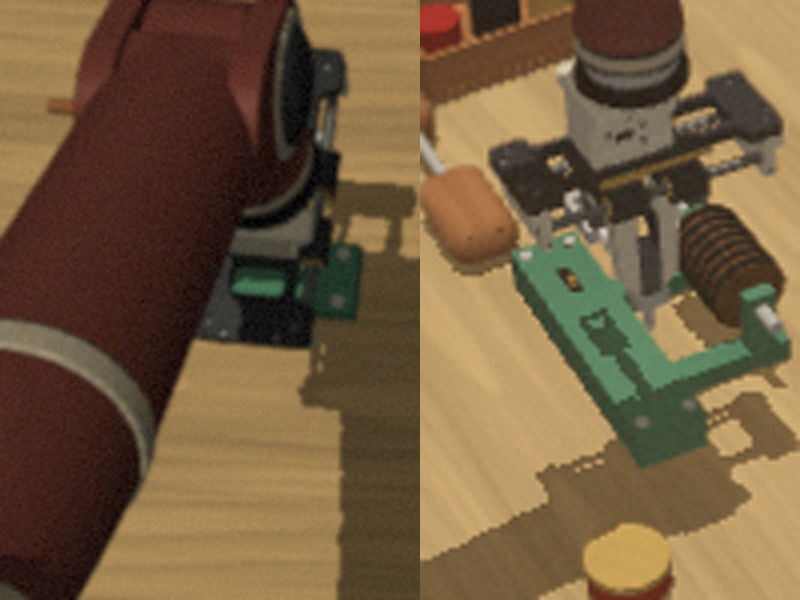

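```bash
python3 -m pendant '[0.002,0.001,0.02,0,0,0,0.002,0.001,0.045,0,0,0,0.002,0.001,0.06,0,0,0,0.002,0.001,0.06,0,0,0,0.002,0.001,0.063,0,0,0,0.002,0.001,0.066,0,0,0,0.002,0.001,0.069,0,0,0,0.002,0.001,0.072,0,0,0,0.002,0.001,0.072,0,0,0,0.002,0.001,0.072,0,0,0]'; python3 - <<'E'
from h import *
print(proj("side",[.5292,.1184,.104]),proj("side",[.5292,.1184,.15]))
go(.5305,.1205,.076,-.06)
E
```

```text
t: 5.78
position: [0.531, 0.122, 0.1038]
orientation: [2.287, 2.154, 0.001]
wrist_force: [0.4, -0.2, -1.4]
gripper_width: 0.014
grip_force: 40.0
[[291.25226143 201.51766194]] [[290.36476633 189.36280819]]
shift [-0.0015 -0.0004  0.0278] turn [ 0. -0.  0.] rows>= 0.7 t 5.7833 wf [ 0.4 -0.2 -1.4]
```

```bash
python3 -m pendant '[-0.001,0,0.002,0,0,0,-0.001,0,0.004,0,0,0,-0.001,0,0.006,0,0,0,-0.001,0,0.008,0,0,0,-0.001,0,0.01,0,0,0,-0.001,0,0.01,0,0,0,-0.001,0,0.01,0,0,0]'
```

```text
t: 6.37
position: [0.5307, 0.1209, 0.0933]
orientation: [-2.287, -2.154, 0.001]
wrist_force: [0.6, 0.7, -1.4]
gripper_width: 0.0134
grip_force: 40.0
```

No contact, and the pin tip is below the bed's surface. I'll continue down.

```bash
python3 -m pendant '[0,0,0.002,0,0,0,0,0,0.004,0,0,0,0,0,0.006,0,0,0,0,0,0.008,0,0,0,0,0,0.01,0,0,0,0,0,0.012,0,0,0,0,0,0.013,0,0,0,0,0,0.013,0,0,0,0,0,0.013,0,0,0]'
```

```text
t: 7.12
position: [0.5308, 0.1209, 0.0805]
orientation: [2.287, 2.154, -0.0]
wrist_force: [-0.2, -0.4, -1.9]
gripper_width: 0.0135
grip_force: 40.0
```

```bash
python3 -m pendant '[0,0,0.001,0,0,0,0,0,0.002,0,0,0,0,0,0.003,0,0,0,0,0,0.0035,0,0,0,0,0,0.0035,0,0,0,0,0,0.0035,0,0,0]';python3 -m pendant '[0,0,0.0005,0,0,0,0,0,0.001,0,0,0,0,0,0.001,0,0,0,0,0,0.001,0,0,0]'
```

```text
t: 7.62
position: [0.5308, 0.1209, 0.077]
orientation: [-2.287, -2.154, 0.0]
wrist_force: [-0.1, -0.0, -1.2]
gripper_width: 0.014
grip_force: 40.0
t: 7.95
position: [0.5308, 0.1209, 0.076]
orientation: [-2.287, -2.154, 0.0]
wrist_force: [0.2, 0.4, -0.5]
gripper_width: 0.0137
grip_force: 40.0
```

```bash
python3 -m pendant '[0,0,0.0005,0,0,0,0,0,0.001,0,0,0,0,0,0.001,0,0,0,0,0,0.001,0,0,0]'
```

```text
t: 8.28
position: [0.5309, 0.1209, 0.0758]
orientation: [-2.287, -2.154, -0.001]
wrist_force: [-1.5, -1.0, 5.4]
gripper_width: 0.0134
grip_force: 40.0
```

```bash
python3 -m pendant '[0,0,-0.001,0,0,0,0,0,-0.001,0,0,0,0,0,-0.001,0,0,0,0,0,-0.001,0,0,0]' 0.4 
python3 -m pendant '[0,0,-0.03,0,0,0,0,0,-0.05,0,0,0,0.03,0,-0.05,0,0,0,0.06,0,-0.05,0,0,0,0.084,0,-0.05,0,0,0,0.084,0,-0.05,0,0,0,0.084,0,-0.05,0,0,0]'
python3 - <<'E'
from h import *
t=camera("top");s=camera("side")
cv2.imwrite("pics/t2.png",t);cv2.imwrite("pics/s2.png",s)
z=lambda im,x,y,w,h,W,H:cv2.resize(im[y:y+h,x:x+w],(W,H),interpolation=cv2.INTER_CUBIC)
cv2.imwrite("pics/c4.png",np.hstack([z(t,170,190,120,180,400,600),z(s,245,155,80,120,400,600)]))
E
```

```text
t: 8.62
position: [0.5309, 0.121, 0.0759]
orientation: [2.287, 2.154, -0.0]
wrist_force: [-0.3, 0.7, 0.1]
gripper_width: 0.0348
grip_force: 0.0
t: 9.2
position: [0.5354, 0.2065, 0.1256]
orientation: [-2.282, -2.158, 0.001]
wrist_force: [-0.9, -1.0, 0.1]
gripper_width: 0.0374
grip_force: 0.0
```

View pics/c4.png

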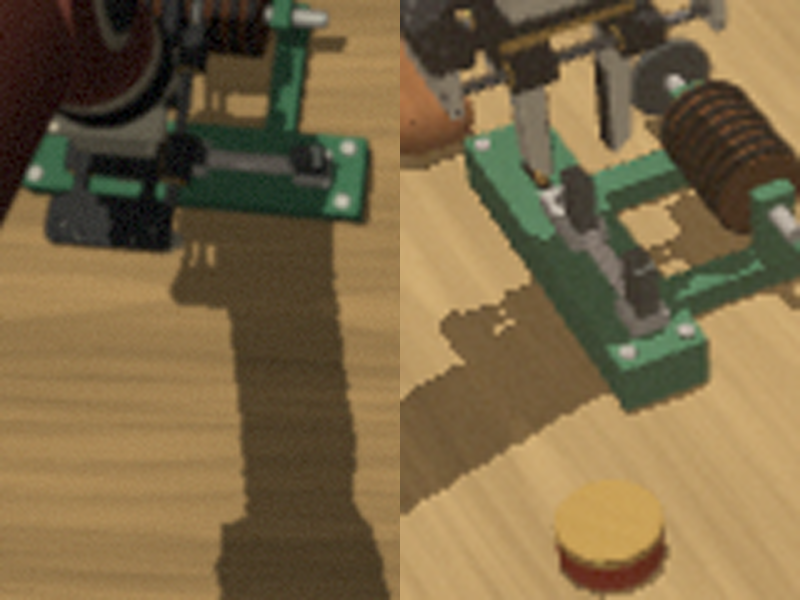

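```bash
python3 - <<'E'
from h import *
print(ray("side",(280.6,189.4),.082),ray("side",(293,206),.082))
go(.5354,.2055,.0765,-.06)
E
python3 -m pendant '[-0.001,0,0.02,0,0,0,-0.001,0,0.035,0,0,0,-0.001,0,0.045,0,0,0,-0.001,0,0.049,0,0,0,-0.001,0,0.049,0,0,0,-0.001,0,0.049,0,0,0]'
```

```text
[0.53935644 0.2055658  0.082     ] [0.53491239 0.1206851  0.082     ]
shift [ 0.0024 -0.0005  0.0493] turn [-0.   0.1 -0.1] rows>= 1.2 t 9.3 wf [-0.6 -1.   0.7]
t: 9.8
position: [0.5362, 0.2031, 0.0774]
orientation: [2.288, 2.152, 0.0]
wrist_force: [-0.3, 0.0, 0.4]
gripper_width: 0.0373
grip_force: 0.0
```

```bash
python3 -m pendant '[0.0015,0,0.001,0,0,0,0.0015,0,0.001,0,0,0,0.0015,0,0.001,0,0,0,0.0015,0,0.001,0,0,0,0.0015,0,0.001,0,0,0,0.0015,0,0.001,0,0,0]' 0 40; python3 -c "
from bench import *;s=read_state();print(s['position'],s['wrist_force'])"
```

```text
t: 10.3
position: [0.536, 0.2055, 0.0764]
orientation: [-2.287, -2.154, -0.001]
wrist_force: [0.8, -0.5, 1.2]
gripper_width: 0.014
grip_force: 40.0
[0.53603819 0.20548142 0.076436  ] [ 0.83736384 -0.47215767  1.20190941]
```

```bash
python3 -m pendant '[0.002,0,-0.0005,0,0,0,0.004,0,-0.0005,0,0,0,0.006,0,-0.0005,0,0,0,0.008,0,-0.0005,0,0,0,0.01,0,-0.0005,0,0,0,0.012,0,-0.0005,0,0,0,0.013,0,-0.0005,0,0,0,0.013,0,-0.0005,0,0,0]'
for i in 1 2 3; do python3 -m pendant '[0.0005,0,0,0,0,0,0.001,0,0,0,0,0,0.0015,0,0,0,0,0,0.0015,0,0,0,0,0]' | grep -E 'pos|wrist'; done
```

```text
t: 10.97
position: [0.5366, 0.2183, 0.0765]
orientation: [2.286, 2.154, -0.001]
wrist_force: [-1.6, -3.8, 2.2]
gripper_width: 0.0142
grip_force: 40.0
position: [0.5366, 0.2199, 0.0765]
wrist_force: [-1.2, -3.2, 1.3]
position: [0.5368, 0.2213, 0.0765]
wrist_force: [-0.3, -3.9, 1.2]
position: [0.5368, 0.2228, 0.0765]
wrist_force: [-1.5, -3.6, 0.7]
```

```bash
for i in 1 2 3; do python3 -m pendant '[0.0005,0,0,0,0,0,0.001,0,0,0,0,0,0.001,0,0,0,0,0,0.001,0,0,0,0,0]' | grep -E 'pos|wrist'; done
```

```text
position: [0.5369, 0.2238, 0.0765]
wrist_force: [-1.5, -3.8, 0.7]
position: [0.537, 0.2244, 0.0765]
wrist_force: [-0.8, -4.9, 2.0]
position: [0.537, 0.2244, 0.0765]
wrist_force: [-1.6, -7.3, 1.7]
```

```bash
python3 -m pendant '[-0.0015,0,0,0,0,0,-0.003,0,0,0,0,0,-0.003,0,-0.003,0,0,0,-0.003,0,-0.006,0,0,0,-0.003,0,-0.009,0,0,0,-0.003,0,-0.0125,0,0,0,-0.003,0,-0.0125,0,0,0,-0.003,0,-0.0125,0,0,0]'
```

```text
t: 13.63
position: [0.5366, 0.2229, 0.0893]
orientation: [-2.286, -2.154, 0.0]
wrist_force: [-0.7, -2.9, -1.3]
gripper_width: 0.0137
grip_force: 40.0
```

```bash
python3 -m pendant '[0.002,0,0,0,0,0,0.004,0,0,0,0,0,0.006,0,0,0,0,0,0.006,0,0,0,0,0]'
```

```text
t: 13.97
position: [0.5371, 0.2292, 0.0891]
orientation: [-2.286, -2.155, 0.001]
wrist_force: [-1.6, -3.2, 0.5]
gripper_width: 0.0137
grip_force: 40.0
```

```bash
python3 -m pendant '[0.002,0,0,0,0,0,0.004,0,0,0,0,0,0.006,0,0,0,0,0,0.008,0,0,0,0,0,0.01,0,0,0,0,0,0.011,0,0,0,0,0,0.011,0,0,0,0,0,0.011,0,0,0,0,0]'; python3 -c "
from h import *
print(read_state()['position'],read_state()['wrist_force'])"
```

```text
t: 14.63
position: [0.5379, 0.2395, 0.089]
orientation: [2.287, 2.154, -0.001]
wrist_force: [-2.6, -4.0, 0.4]
gripper_width: 0.0141
grip_force: 40.0
[0.53791762 0.23953876 0.0890041 ] [-2.61856964 -3.95060105  0.43641545]
```

```bash
python3 -m pendant '[0,0,0.001,0,0,0,0,0,0.002,0,0,0,0,0,0.003,0,0,0,0,0,0.004,0,0,0,0,0,0.004,0,0,0]'
```

```text
t: 15.05
position: [0.538, 0.2393, 0.0851]
orientation: [2.287, 2.153, -0.0]
wrist_force: [-2.5, -4.1, 1.0]
gripper_width: 0.0136
grip_force: 40.0
```

```bash
python3 -m pendant '[0.0008,0,0.001,0,0,0,0.0008,0,0.002,0,0,0,0.0008,0,0.003,0,0,0,0.0008,0,0.004,0,0,0,0.0008,0,0.004,0,0,0]'
```

```text
t: 15.47
position: [0.5381, 0.2401, 0.0811]
orientation: [2.287, 2.153, -0.0]
wrist_force: [-2.9, -4.7, 0.7]
gripper_width: 0.014
grip_force: 40.0
```

```bash
python3 -m pendant '[0,0,0.001,0,0,0,0,0,0.002,0,0,0,0,0,0.003,0,0,0,0,0,0.004,0,0,0,0,0,0.0045,0,0,0,0,0,0.0045,0,0,0]'; python3 -m pendant '[0,0,0.0005,0,0,0,0,0,0.001,0,0,0,0,0,0.001,0,0,0]'
```

```text
t: 15.97
position: [0.5381, 0.2401, 0.0767]
orientation: [2.287, 2.153, -0.0]
wrist_force: [-2.6, -4.6, 1.1]
gripper_width: 0.0138
grip_force: 40.0
t: 16.22
position: [0.5381, 0.2401, 0.0765]
orientation: [-2.288, -2.153, -0.0]
wrist_force: [-3.4, -5.5, 6.0]
gripper_width: 0.0136
grip_force: 40.0
```

```bash
python3 -m pendant '[-0.001,0,-0.0005,0,0,0,-0.002,0,-0.0005,0,0,0,-0.003,0,-0.0005,0,0,0,-0.003,0,-0.0005,0,0,0]';  python3 -m pendant '[0,0,0,0,0,0,0,0,0,0,0,0,0,0,0,0,0,0,0,0,0,0,0,0]' 0.4; python3 -m pendant '[0,0,-0.02,0,0,0,0,0,-0.05,0,0,0,0,0,-0.08,0,0,0,0,0,-0.12,0,0,0,0.03,0,-0.15,0,0,0,0.07,0,-0.16,0,0,0,0.11,0,-0.16,0,0,0,0.15,0,-0.16,0,0,0,0.19,0,-0.16,0,0,0,0.2,0,-0.16,0,0,0,0.2,0,-0.16,0,0,0]'
python3 - <<'E'
from h import *
t=camera("top");s=camera("side")
z=lambda im,x,y,w,h,W,H:cv2.resize(im[y:y+h,x:x+w],(W,H),interpolation=cv2.INTER_CUBIC)
cv2.imwrite("pics/c5.png",np.hstack([z(t,170,200,120,180,400,600),z(s,245,155,80,120,400,600)]))
E
```

```text
t: 16.55
position: [0.538, 0.238, 0.0765]
orientation: [-2.287, -2.154, -0.002]
wrist_force: [-3.0, -2.8, 6.0]
gripper_width: 0.0139
grip_force: 40.0
t: 16.88
position: [0.5385, 0.239, 0.0761]
orientation: [2.285, 2.156, 0.004]
wrist_force: [-0.9, 0.0, 0.6]
gripper_width: 0.0352
grip_force: 0.0
t: 17.8
position: [0.5475, 0.443, 0.2344]
orientation: [-2.275, -2.162, -0.001]
wrist_force: [-0.7, 0.5, 0.4]
gripper_width: 0.0374
grip_force: 0.0
```

View pics/c5.png

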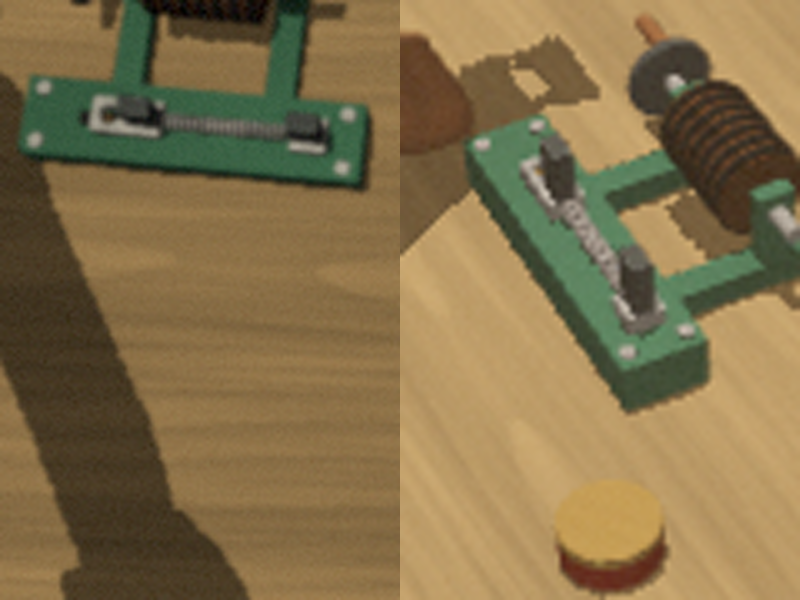

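The spring is stretched, with its eye over the brass post (left crop 108,115), both ends flat on the bed, and the robot clear. I'll hand it in.

```bash
python3 -c "
from bench import *
print(job_done())"
```

```text
the job is handed in; nothing more can be done
None
```

I fitted the spring and handed the job in: in the last picture its pin is in the bed's hole, its eye is over the brass post, it stays stretched with the robot clear, and both ends look flush; no verdict came back.

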